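Saddle U-bolt over a sloping gate post

TASK

Lift the steel U-bolt off the timber offcut and fit it over the square gate post that lies sloping in the jig: both legs must straddle the post and pass through the two holes of the clamp plate under it, until the crown sits fully home on the post's upper face. The plate may have been shifted a little along the post, so feel for the holes. Let go of the U-bolt and leave the hammer, wrench and jar where they are.

Things in the scene. Friction and masses are not known exactly. Their poses are not given: they have to be found in the camera images.
- crown (a point): Centre of the crown of the loose steel saddle U-bolt (about 0.2 to 0.35 kg): a square-edged bar 84 mm long (y), 12 mm thick (x), 22 mm high (z). From its underside, 11 mm below this point, two legs run 88 mm along -z. At the start it hangs legs down over the timber offcut, crown resting on the top, its x along the offcut. Either way round is the same for the job.
- tip_a (a point): Tip of the U-bolt's leg on the +y side, 99 mm below and 30 mm beside the crown's centre; axes as the crown's. The legs are round, 10 mm in diameter, parallel, 60 mm apart centre to centre; their last 8 mm taper to 5 mm diameter.
- tip_b (a point): Tip of the leg on the U-bolt's -y side, same axes as the crown.
- post_top (a point): Middle of the upper face of a galvanised square post, 40 mm square and 260 mm long, fixed in a steel jig that slopes it 30 degrees from level. x runs up the slope along the post, y level across it, z square out of the upper face (up and back towards the robot). With the U-bolt home the crown's centre is at z = +11 mm here. Nothing stands higher than this face within 100 mm along the post.
- post_under (a point): Middle of the post's underside, 40 mm straight below post_top, same axes. Against it lies a steel clamp plate, 130 (x) by 110 (y) by 8 mm thick, upper face at z = 0 here, with two chamfered 12.5 mm through holes at y = +30 and -30 mm, both at one x between -18 and +18 mm that is not reported: see it or feel for it. The plate is clamped tight; the legs have full room below it.
- offcut: Fixed timber offcut on a plywood foot 180 by 120 by 8 mm: a block 150 mm long (x), 40 mm wide (y), top 105 mm above the bench. Origin at the centre of its underside. The U-bolt hangs within 30 mm of its middle.
- hammer: Bystander: hammer lying on the bench, about 300 mm long.
- wrench: Bystander: wrench lying on the bench, about 200 mm long.
- jar: Bystander: glass jar with a steel lid, 64 mm across, 90 mm high, standing on the bench.
Not all that is in view belongs to the job. What is shaped like the part that bears crown but orange or red is not meant.

How it is judged:
On the way, in this order (a step that is already met when the one before it is completed fails the run):
1. the U-bolt is lifted clear of the offcut: both leg tips above its top (height (world z) of each of tip_a, tip_b above 0.107 m), for 0.1 s.
2. both legs are through the plate, their tips at least 8 mm out below it (z of each of tip_a, tip_b in the frame of post_top below -0.056 m and y of crown in the frame of post_top between -0.008 and 0.008 m and x of crown in the frame of post_top between -0.032 and 0.032 m), for 0.1 s.
At the end, for the whole second after the job is handed in: The U-bolt sits on the post, both legs through the plate's holes with the tips at least 80 mm beyond the post's upper face; the crown's centre is 7 to 14.5 mm above that face (home is 11 mm), within 8 mm of its middle across and 32 mm along, square to the face within 0.12 rad, at rest (z of crown in the frame of post_top between 0.007 and 0.0145 m and z of each of tip_a, tip_b in the frame of post_top below -0.08 m and y of crown in the frame of post_top between -0.008 and 0.008 m and x of crown in the frame of post_top between -0.032 and 0.032 m and angle between the z axis of crown and the z axis of post_top, either way round below 0.12 rad and linear speed of ubolt below 0.02 m/s); the robot touches nothing.
It fails at once if a bystander is moved more than 40 mm (distance of any of hammer, wrench, jar from where it was at the start of the episode above 0.04 m).
It also fails if it takes over 64 s, if anything falls off the work surface, if the arm or the gripper's body presses on something with over 40 N, if the wrist force passes 120 N, or if a joint passes its speed limit or range.

ROBOT

A 6-joint arm with a two-finger parallel gripper is mounted at the origin on the work surface. World frame = base frame: x ahead of the robot, y to its left, z up, the work surface at z = 0. Lengths are in m, angles in rad, forces in N, time in s.
With the tool pointing down it reaches from about 0.25 to 0.8 m from the base axis. Payload 8.5 kg.
Tool frame: the origin (TCP) lies between the finger pads; the fingertips stand bot.tcp_to_tips ahead of it and the grasp point (between the pads) lies 2 mm behind it (bot.tcp_to_tips is the distance from the TCP to the fingertips, in m); z points along the fingers, y is the line along which they close (so a half turn about z gives the same grasp; the last joint's range is limited). The gripper opens to 85 mm and grips with 20 to 120 N. Pads are 22 mm wide; open, the fingers measure 114 mm over their backs; the gripper's body (76 mm by 85 mm) begins 54 mm behind the grasp point. The pads swing forward as they close: fully open they stand 13 mm farther back than shut.
Start: joints at [1.17, 0.238, -0.013, 1.319, 0, 1.571], TCP at [0.205, 0.483, 0.22] pointing down, gripper open.
Joint ranges: [-2.66, 2.66], [-1.03, 1.9], [-1.14, 1.46], [-1.82, 2.27], [-1.45, 1.34], [-3.14, 3.14]. Speed limits (rad/s): [2.22, 2.22, 2.79, 3.14, 3.14, 3.14].

INTERFACE

Orientations are given as [roll, pitch, yaw] about the fixed x, y, z axes, in that order (R = Rz(yaw) Ry(pitch) Rx(roll)).
In Python, from rig import bot gives the robot as it stands.
- The arm moves only by the tool step_arm, never from a script. Its argument "commands" is a list of rows, each a list of 5 numbers: the closure in counts, from 0 (fully open) to 255 (shut), then the shift along the tool's x, y, z in m, then the turn about the tool's z in rad. A call has 1 to 12 rows; each row shifts and turns the commanded pose from where the row before left it, along the tool's axes as they then stand; what a row does not reach is not made up. A row lasts 1/8 s, in which the tool goes at most 62.5 mm and 10.7 degrees, less where a joint would pass 70% of its speed; a pose out of reach is approached as far as the arm can. A call with a gripper value outside its range is refused whole. The fingers move at their own pace and stop on an object; "newtons" is the grip in N (left out, the last holds). Time passes only in rows, so rows that do not move let the fingers close. It gives the time, the measured TCP pose, the force, the opening and the grip force at its end, in the units of the state.
- bot.read_state(): the state, without advancing time (a new reading comes with each control period).
- bot.snapshot(name): name is "scene" or "top" or "wrist"; returns (picture, depth): 480x640x3 uint8, blue, green, red; 480x640 float32, m along the optical axis (not along the pixel's ray), 0 where there is no reading.
- bot.camera_model(name): a dict with "vertical_fov" (degrees; the focal length in pixels is half the picture's height over the tangent of half this angle, whatever the lens; pixels are square), "cx", "cy" (the principal point, pixels), "world_from_camera" (4x4, takes a point from camera to world coordinates). Camera axes: x right, y up, looking along -z (the intrinsics and any distortion apply to the point x, -y, -z); pixel columns grow to the right and rows downward; lengths in m; the calibration is good to about 2 mm. A picture is of the moment at which its call begins: read the wrist's pose just before it. camera_model takes no time and is no camera call; for the wrist camera it gives the pose at the moment of the call.
- bot.close_job(): hands the job in; it is judged then, once.
Trained networks look in the newest picture that a camera, given by its name, has taken for a name from the list of things; names that differ only in an ending like _2 or _b are one class to them, and where a whole thing is asked for, a point or a joint stands for the part that bears it (a point fixed in the world has none). Each returns a list of dicts, best first, with "confidence" (0 to 1); they miss things now and then, are a little off and sometimes report something else, mostly with a low value. They report only what shows in the picture. A call takes as long as a camera call. They do not tell look-alikes from the thing itself.
- bot.trace(thing, camera): "region" (480x640 bool, what is visible of it) and "box" ([left, top, width, height] in pixels, round what is visible of it).
The state is a dict: "t": time; "joint_pos": joint angles; "joint_velocities": joint speeds; "effort": joint torques, N m; "tcp_pos": TCP position; "tool_rot": TCP orientation; "wrist_force": force on the tool from outside, world axes, zero at the start; "wrist_torque": the same for the moment, N m; "width": finger opening in m; "grip_force": force on a finger pad.
Only numpy, scipy, OpenCV 4.12 (cv2) and the standard library are available. Lean on these libraries where they do the work, as an engineer would, in place of code of your own. Each camera call takes 0.05 s, during which the arm holds its last target. There are 200 camera calls.

## Working session

There is one attempt and no reset: what is moved stays moved. The work goes in short steps, Python scripts to look and compute and a tool call to move; the robot and the scene stay as the last step left them, time stands still between calls to the robot, and variables do not carry over. Pictures are saved under pics/ and viewed, at most 10 in all, crops included, and the job is handed in when it is done.

Besides the shell and the picture viewer there is one more tool, called after ">>>" by a JSON object that holds its "op" and its "data", one argument or row to a line. step_arm: Moves the arm, as the interface text tells. Its arguments: {"type":"object","properties":{"commands":{"type":"array","items":{"type":"array","items":{"type":"number"}}},"newtons":{"type":"number"}},"required":["commands"]}

```bash
ls; mkdir -p pics; cat > h.py <<'E'
import numpy as np, cv2
from rig import bot
from scipy.spatial.transform import Rotation as Ro
def cloud(name,d,M=None):
    M=M or bot.camera_model(name); f=240/np.tan(np.radians(M["vertical_fov"])/2)
    v,u=np.mgrid[:480,:640]
    P=np.stack([(u-M["cx"])/f*d,-(v-M["cy"])/f*d,-d],-1)
    T=np.array(M["world_from_camera"])
    W=P@T[:3,:3].T+T[:3,3]; W[d<=0]=np.nan
    return W
E
python3 - <<'E'
from h import *
print(bot.read_state()); 
for n in("scene","top"):
    M=bot.camera_model(n);print(n,{k:np.round(v,3).tolist() if not isinstance(v,str) else v for k,v in M.items()})
    p,d=bot.snapshot(n);cv2.imwrite(f"pics/{n}0.png",p);np.savez(f"{n}0.npz",p=p,d=d)
    W=cloud(n,d)
    for t in("crown","post_top","offcut","hammer","wrench","jar"):
        for r in bot.trace(t,n)[:3]:
            print(n,t,round(r["confidence"],2),r["box"],np.round(np.nanmedian(W[r["region"]],0),3), p[r["region"]].mean(0).round())
E
```

```text
pics
{'t': 0.0, 'joint_pos': array([ 1.16999689e+00,  2.38770242e-01, -1.42632568e-02,  1.31918997e+00,
        2.16106094e-05,  1.57079612e+00]), 'joint_velocities': array([-0.00097049, -0.00106242, -0.00182889,  0.00122063, -0.00135706,
        0.00040928]), 'effort': array([ 1.94403423e-03, -5.38781226e+01,  3.46436727e+01,  1.84073561e-02,
        9.73807300e-05, -1.56783250e-05]), 'tcp_pos': array([0.20465617, 0.48299812, 0.21967966]), 'tool_rot': array([-3.14016551e+00, -2.16108761e-05,  2.74079339e+00]), 'wrist_force': array([-0.82669633, -0.45738802, -0.21480177]), 'wrist_torque': array([-0.03896191, -0.00979658,  0.02378838]), 'grip_force': 0.0, 'width': 0.08534075006509936}
scene {'vertical_fov': 57.743, 'cx': 318.698, 'cy': 244.872, 'world_from_camera': [[-0.675, -0.591, 0.441, 1.019], [0.738, -0.553, 0.388, 0.271], [0.014, 0.587, 0.809, 0.825], [0.0, 0.0, 0.0, 1.0]]}
scene crown 0.8 [251.5, 184.2, 17.6, 50.9] [ 0.639 -0.228  0.122] [120. 118. 122.]
scene crown 0.74 [184.0, 176.1, 47.7, 31.6] [ 0.65  -0.455  0.011] [ 40.  60. 159.]
scene crown 0.67 [322.3, 172.8, 37.2, 36.
[... 438 characters left out ...]
] [140. 139. 140.]
top {'vertical_fov': 46.207, 'cx': 328.715, 'cy': 243.561, 'world_from_camera': [[-0.018, 0.996, -0.084, 0.52], [-1.0, -0.018, -0.001, -0.081], [-0.003, 0.084, 0.996, 1.18], [0.0, 0.0, 0.0, 1.0]]}
top crown 0.94 [443.6, 316.5, 58.8, 46.9] [ 0.424 -0.398  0.011] [ 32.  45. 173.]
top crown 0.92 [473.9, 200.6, 59.0, 55.8] [ 0.652 -0.462  0.011] [ 35.  52. 173.]
top crown 0.9 [394.1, 224.3, 45.4, 18.5] [ 0.631 -0.246  0.126] [144. 140. 146.]
top post_top 0.78 [133.2, 192.8, 70.8, 137.5] [0.578 0.215 0.13 ] [144. 138. 143.]
top wrench 0.78 [246.0, 309.2, 29.4, 90.1] [0.401 0.063 0.008] [179. 172. 177.]
top jar 0.68 [237.2, 147.0, 29.8, 39.3] [0.774 0.074 0.089] [140. 139. 145.]
```

View pics/top0.png

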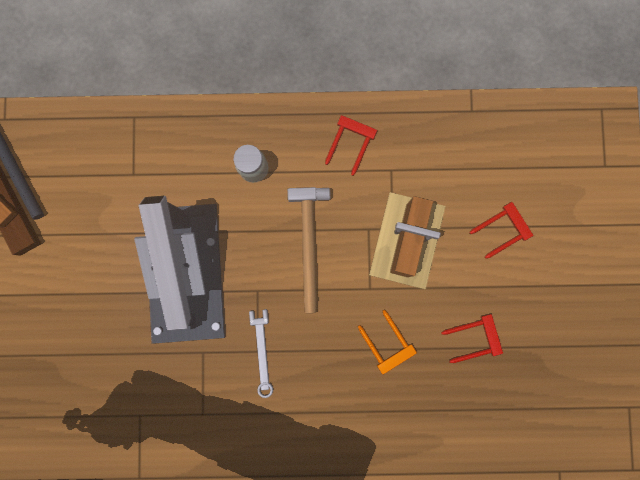

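View pics/scene0.png

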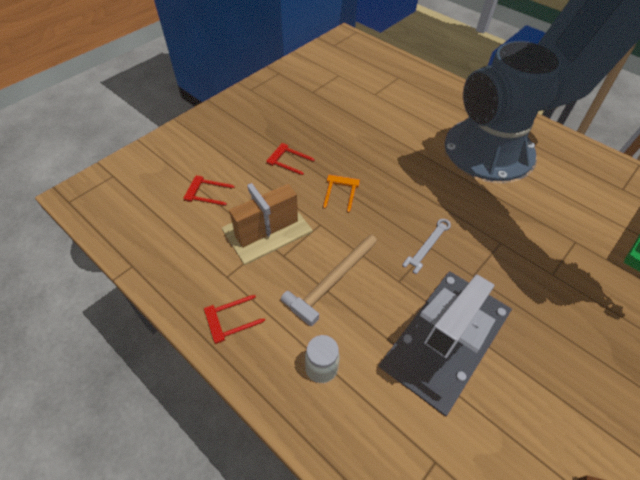

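```bash
python3 - <<'E'
from h import *
for n in("top","scene"):
    z=np.load(f"{n}0.npz");W=cloud(n,z["d"])
    # offcut/crown: points by height
    X=W.reshape(-1,3);X=X[~np.isnan(X).any(1)]
    s=X[(abs(X[:,0]-.64)<.14)&(abs(X[:,1]+.235)<.14)]
    for lo,hi,lab in((.098,.112,"top"),(.116,.14,"crown")):
        q=s[(s[:,2]>lo)&(s[:,2]<hi)]
        r=cv2.minAreaRect((q[:,:2]*1000).astype(np.float32)); print(n,lab,len(q),np.round(r[0],1),np.round(r[1],1),round(r[2],1),q.mean(0).round(4),np.percentile(q[:,2],[5,50,95]).round(4))
    # post: upper face: normal tilted 30deg
    s=X[(X[:,0]>.4)&(X[:,0]<.8)&(X[:,1]>.1)&(X[:,1]<.36)&(X[:,2]>.02)]
    rng=np.random.default_rng(0);best=(0,)
    for _ in range(3000):
        a=s[rng.integers(len(s),size=3)];m=np.cross(a[1]-a[0],a[2]-a[0]);L=np.linalg.norm(m)
        if L<1e-6:continue
        m/=L;m*=np.sign(m[2])
        if not .8<m[2]<.93:continue
        i=abs((s-a[0])@m)<.003
        if i.sum()>best[0]:best=(i.sum(),m,i)
    q=s[best[2]];c=q.mean(0);m=np.linalg.svd(q-c,full_matrices=False)[2][2];m*=np.sign(m[2])
    print(n,"plane",len(q),m.round(4),c.round(4),"tilt",np.degrees(np.arccos(m[2])).round(2), q.min(0).round(3),q.max(0).round(3))
    np.save(f"{n}_post.npy",q)
E
```

```text
top top 1492 [ 623.5 -243.9] [ 73.9 152.7] 88.5 [ 0.6215 -0.2421  0.1056] [0.1022 0.1056 0.1088]
top crown 310 [ 631.2 -247.3] [83.3 13. ] 74.1 [ 0.6311 -0.2471  0.1267] [0.1206 0.1271 0.1307]
top plane 2600 [-0.4978 -0.0381  0.8664] [0.5703 0.223  0.1542] tilt 29.95 [0.452 0.197 0.084] [0.679 0.249 0.217]
scene top 966 [ 625.9 -240.6] [ 77.5 152.8] 61.5 [ 0.6274 -0.2413  0.1057] [0.1003 0.106  0.1088]
scene crown 227 [ 632.7 -246.8] [85.6 13.1] 74.7 [ 0.6351 -0.2438  0.1261] [0.118  0.1274 0.1301]
scene plane 1675 [-0.4967 -0.0284  0.8674] [0.584  0.2243 0.1627] tilt 29.84 [0.452 0.197 0.086] [0.681 0.249 0.217]
```

The top view shows the real grey U-bolt on the offcut at about (417,230). The red and orange look-alikes lie flat on the bench. The post in its jig is around (165,265), with its high end at the top of the picture. The scene view agrees: U-bolt at (260,205), post at (465,315). Rows cannot tilt the tool, so I'll move to free space and see how an out-of-reach pose is approached.

>>> {"op": "step_arm", "data": {
  "commands": [
    [0, 0, 0, -0.06, 0],
    [0, -0.03, -0.01, -0.04, 0],
    [0, -0.055, -0.0215, -0.01, 0],
    [0, -0.055, -0.0215, 0, 0],
    [0, -0.055, -0.0215, 0, 0],
    [0, -0.055, -0.0215, 0, 0],
    [0, -0.055, -0.0215, 0, 0],
    [0, -0.055, -0.0215, 0, 0],
    [0, -0.055, -0.0215, 0, 0],
    [0, -0.055, -0.0215, 0, 0],
    [0, -0.055, -0.0215, 0, 0],
    [0, -0.053, -0.0215, 0, 0]
  ]
}}

```text
t: 2.2
tcp_pos: [0.6504, 0.0491, 0.3303]
tool_rot: [3.141, 0.0, 2.741]
wrist_force: [1.7, -0.2, 0.2]
width: 0.0853
grip_force: 0.0
```

>>> {"op": "step_arm", "data": {
  "commands": [
    [0, 0, 0, 0, 0.183],
    [0, 0, 0, 0, 0.183],
    [0, 0, 0, 0, 0.183],
    [0, 0, 0, 0, 0.183],
    [0, 0, 0, 0, 0.183],
    [0, 0, 0, 0, 0.183],
    [0, 0, 0, 0, 0]
  ]
}}

```text
t: 3.08
tcp_pos: [0.6493, 0.0507, 0.3302]
tool_rot: [-3.141, 0.0, 1.644]
wrist_force: [-0.5, 0.1, -0.4]
width: 0.0856
grip_force: 0.0
```

```bash
python3 - <<'E'
from h import *
s=bot.read_state();print(s["t"],s["joint_pos"].round(3),s["tcp_pos"].round(4),s["tool_rot"].round(3))
print(bot.tcp_to_tips)
q=np.vstack([np.load("top_post.npy"),np.load("scene_post.npy")])
q=q[(q[:,2]>.08)]
for nm in("top","scene"):
    q=np.load(nm+"_post.npy")
    c=np.median(q,0);n=np.linalg.svd(q-q.mean(0),full_matrices=False)[2][2];n*=np.sign(n[2])
    x=np.cross([0,1,0],n);x/=np.linalg.norm(x);y=np.cross(n,x)
    ab=np.c_[(q-c)@x,(q-c)@y]*1000
    r=cv2.minAreaRect(ab.astype(np.float32));C=c+x*r[0][0]/1000+y*r[0][1]/1000
    bx=cv2.boxPoints(r);e=max([bx[1]-bx[0],bx[2]-bx[1]],key=np.linalg.norm);e=e/np.linalg.norm(e)*np.sign(e[0])
    X=x*e[0]+y*e[1];print(nm,"center",C.round(4),"size",np.round(r[1],1),"X",X.round(4),"head",np.degrees(np.arctan2(X[1],X[0])).round(2),"n",n.round(3))
E
```

```text
3.075 [ 0.078  0.478  0.626  1.72  -0.     1.576] [0.6493 0.0507 0.3302] [-3.141  0.     1.644]
0.017
top center [0.5647 0.2229 0.1507] size [261.2  41.1] X [0.8647 0.0548 0.4993] head 3.62 n [-0.498 -0.038  0.866]
scene center [0.5662 0.2228 0.1524] size [262.2  39.9] X [0.8658 0.0539 0.4976] head 3.56 n [-0.497 -0.028  0.867]
```

>>> {"op": "step_arm", "data": {
  "commands": [
    [0, 0, 0.06, 0, 0],
    [0, 0, 0.06, 0, 0],
    [0, 0, 0.06, 0, 0],
    [0, 0, 0.06, 0, 0],
    [0, 0, 0.03, 0, 0],
    [0, 0, 0, 0, 0]
  ]
}}

```text
t: 3.82
tcp_pos: [0.7018, 0.0537, 0.3488]
tool_rot: [-3.029, 0.0, 1.646]
wrist_force: [0.5, -0.1, -0.2]
width: 0.0855
grip_force: 0.0
```

```bash
python3 - <<'E'
from h import *
s=bot.read_state();print(s["t"],s["joint_pos"].round(3),s["tcp_pos"].round(4),s["tool_rot"].round(3))
E
```

```text
3.825 [ 0.076  0.872  1.457  2.267 -0.     1.573] [0.7018 0.0537 0.3488] [-3.029  0.     1.646]
```

>>> {"op": "step_arm", "data": {
  "commands": [
    [0, 0, -0.03, 0.03, 0],
    [0, 0, -0.03, 0.03, 0],
    [0, 0, 0, 0, 0]
  ]
}}

```text
t: 4.2
tcp_pos: [0.6723, 0.0517, 0.3268]
tool_rot: [-3.023, 0.0, 1.644]
wrist_force: [0.7, 1.0, 0.6]
width: 0.0854
grip_force: 0.0
```

```bash
python3 - <<'E'
from h import *
s=bot.read_state();print(s["t"],s["joint_pos"].round(3),s["tcp_pos"].round(4),s["tool_rot"].round(3))
E
```

```text
4.2 [ 0.077  0.67   0.958  1.977 -0.     1.574] [0.6723 0.0517 0.3268] [-3.023  0.     1.644]
```

>>> {"op": "step_arm", "data": {
  "commands": [
    [0, 0, -0.05, -0.03, 0],
    [0, 0, -0.02, -0.055, 0],
    [0, 0, 0, -0.06, 0],
    [0, 0, 0, -0.06, 0],
    [0, 0, 0, -0.04, 0]
  ]
}}

```text
t: 4.82
tcp_pos: [0.6623, 0.0512, 0.4745]
tool_rot: [3.07, -0.0, 1.644]
wrist_force: [0.3, -0.1, -0.3]
width: 0.0854
grip_force: 0.0
```

```bash
python3 - <<'E'
from h import *
s=bot.read_state();print(s["t"],s["joint_pos"].round(3),s["tcp_pos"].round(4),s["tool_rot"].round(3))
E
```

```text
4.825 [ 0.077  0.69   1.458  2.268 -0.     1.575] [0.6623 0.0512 0.4745] [ 3.07  -0.     1.644]
```

>>> {"op": "step_arm", "data": {
  "commands": [
    [110, 0, -0.02, 0.05, 0.174],
    [110, 0, 0, 0.06, 0.174],
    [110, 0, 0, 0, 0]
  ]
}}

```text
t: 5.2
tcp_pos: [0.666, 0.0515, 0.4246]
tool_rot: [3.074, -0.013, 1.459]
wrist_force: [-0.2, -0.4, 0.1]
width: 0.0486
grip_force: 0.0
```

```bash
cat >> h.py <<'E'
def st():
    s=bot.read_state(); R=Ro.from_euler("xyz",s["tool_rot"]).as_matrix()
    print("t",round(s["t"],2),"q",s["joint_pos"].round(3),"tcp",s["tcp_pos"].round(4),"rot",s["tool_rot"].round(3),"F",np.round(s["wrist_force"],1),"T",np.round(s["wrist_torque"],2),"w",round(s["width"],4),"g",round(s["grip_force"],1))
    return s,R
def go(*ts):
    s,R=st(); p=s["tcp_pos"]
    for t in ts: t=np.array(t); d=R.T@(t-p); print("to",t,"tool",d.round(4),"norm",np.linalg.norm(d).round(3)); p=t
    return s,R
E
python3 - <<'E'
from h import *
s,R=go((.632,-.247,.22),(.632,-.247,.126))
print(np.degrees(np.arctan2(R[1,1],R[0,1])), R.round(3))
E
```

```text
t 5.2 q [ 0.077  0.527  0.964  1.938 -0.     1.76 ] tcp [0.666  0.0515 0.4246] rot [ 3.074 -0.013  1.459] F [-0.2 -0.4  0.1] T [-0.    0.04  0.03] w 0.0486 g 0.0
to [ 0.632 -0.247  0.22 ] tool [-0.3031 -0.0142  0.2001] norm 0.363
to [ 0.632 -0.247  0.126] tool [-0.0012 -0.0064  0.0938] norm 0.094
-6.443681839644069 [[ 0.111  0.991  0.069]
 [ 0.994 -0.112  0.005]
 [ 0.013  0.068 -0.998]]
```

>>> {"op": "step_arm", "data": {
  "commands": [
    [110, 0, 0, 0, 0.16],
    [110, -0.043, 0.005, 0.0286, 0],
    [110, -0.043, 0.005, 0.0286, 0],
    [110, -0.043, 0.005, 0.0286, 0],
    [110, -0.043, 0.005, 0.0286, 0],
    [110, -0.043, 0.005, 0.0286, 0],
    [110, -0.043, 0.005, 0.0286, 0],
    [110, -0.043, 0.005, 0.0286, 0],
    [110, 0, 0, 0, 0]
  ]
}}

```text
t: 6.32
tcp_pos: [0.6392, -0.2509, 0.2241]
tool_rot: [3.066, -0.024, 1.298]
wrist_force: [0.6, 0.7, 0.1]
width: 0.0482
grip_force: 0.0
```

```bash
python3 - <<'E'
from h import *
s,R=go((.632,-.247,.16),(.632,-.247,.1255))
print(np.degrees(np.arctan2(R[1,1],R[0,1])))
p,d=bot.snapshot("wrist");cv2.imwrite("pics/w1.png",p);W=cloud("wrist",d);X=W.reshape(-1,3)
q=X[(abs(X[:,0]-.632)<.06)&(abs(X[:,1]+.247)<.07)&(X[:,2]>.117)&(X[:,2]<.14)]
r=cv2.minAreaRect((q[:,:2]*1000).astype(np.float32));print(len(q),r,np.median(q,0))
for x in bot.trace("crown","wrist")[:3]:print(x["confidence"],x["box"])
E
```

```text
t 6.33 q [-0.389  0.467  0.336  1.368  0.033  1.456] tcp [ 0.6392 -0.2509  0.2241] rot [ 3.066 -0.024  1.298] F [0.6 0.7 0.1] T [0.02 0.07 0.01] w 0.0482 g 0.0
to [ 0.632 -0.247  0.16 ] tool [ 0.0003 -0.0128  0.0634] norm 0.065
to [ 0.632  -0.247   0.1255] tool [-0.0008 -0.0026  0.0344] norm 0.034
-15.73439728202802
1564 ((633.8642578125, -245.31773376464844), (83.47017669677734, 11.993415832519531), 74.69515228271484) [ 0.63477416 -0.24176767  0.12731563]
0.94 [292.7, 184.5, 18.7, 105.1]
0.87 [28.4, 157.4, 120.7, 121.5]
0.76 [111.2, 309.2, 92.6, 60.6]
```

View pics/w1.png

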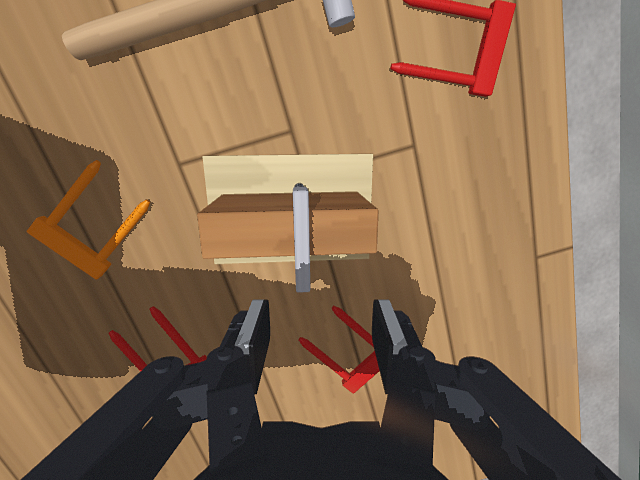

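The wrist view shows the crown between the fingers at about (302,238), square to them, with the look-alikes well clear. I'll go down and grip it.

>>> {"op": "step_arm", "data": {
  "commands": [
    [110, 0.001, -0.012, 0.025, 0],
    [110, 0, 0, 0.03, 0],
    [110, 0, -0.002, 0.03, 0],
    [110, 0, -0.001, 0.013, 0],
    [110, 0, 0, 0, 0]
  ]
}}

```text
t: 7.05
tcp_pos: [0.6306, -0.2405, 0.1232]
tool_rot: [3.07, -0.025, 1.3]
wrist_force: [-0.6, 0.4, 0.5]
width: 0.0486
grip_force: 0.0
```

```bash
python3 - <<'E'
from h import *
go((.633,-.246,.1255))
E
```

```text
t 7.05 q [-0.38   0.484  0.105  1.124  0.033  1.464] tcp [ 0.6306 -0.2405  0.1232] rot [ 3.07  -0.025  1.3  ] F [-0.6  0.4  0.5] T [-0.06  0.12 -0.01] w 0.0486 g 0.0
to [ 0.633  -0.246   0.1255] tool [-0.0046  0.0039 -0.0021] norm 0.006
```

>>> {"op": "step_arm", "data": {
  "commands": [
    [110, -0.0045, 0.004, -0.002, 0],
    [220, 0, 0, 0, 0],
    [255, 0, 0, 0, 0],
    [255, 0, 0, 0, 0],
    [255, 0, 0, 0, 0],
    [255, 0, 0, 0, 0],
    [255, 0, 0, 0, 0],
    [255, 0, 0, -0.01, 0],
    [255, 0, 0, 0, 0]
  ],
  "newtons": 110
}}

```text
t: 8.18
tcp_pos: [0.6315, -0.2465, 0.1352]
tool_rot: [3.07, -0.025, 1.298]
wrist_force: [0.3, -0.0, -0.3]
width: 0.0
grip_force: 0.0
```

```bash
python3 - <<'E'
from h import *
st()
E
```

```text
t 8.18 q [-0.388  0.482  0.135  1.154  0.033  1.457] tcp [ 0.6315 -0.2465  0.1352] rot [ 3.07  -0.025  1.298] F [ 0.3 -0.  -0.3] T [ 0.01  0.07 -0.03] w 0.0 g 0.0
```

```bash
python3 - <<'E'
from h import *
p,d=bot.snapshot("wrist");W=cloud("wrist",d);cv2.imwrite("pics/w2.png",p)
for n in("top","scene"):
    p2,d=bot.snapshot(n)
    for x in bot.trace("crown",n)[:4]:print(n,x["confidence"],x["box"])
    X=cloud(n,d).reshape(-1,3);q=X[(abs(X[:,0]-.632)<.07)&(abs(X[:,1]+.247)<.07)&(X[:,2]>.113)&(X[:,2]<.13)];print(len(q),cv2.minAreaRect((q[:,:2]*1000).astype(np.float32)) if len(q) else "")
    if n=="scene": p=np.hstack([p[::1,100:450],cv2.resize(p2[130:330,150:400],None,fx=2.4,fy=2.4)[:,:440]])
cv2.imwrite("pics/w2.png",p)
E
```

```text
top 0.79 [325.5, 116.4, 48.3, 59.6]
top 0.62 [395.5, 222.6, 12.0, 10.9]
top 0.62 [357.6, 313.8, 32.6, 35.7]
91 ((638.9232177734375, -219.92269897460938), (27.377090454101562, 11.922614097595215), 76.27938079833984)
scene 0.92 [249.2, 185.7, 18.9, 50.2]
scene 0.72 [205.5, 293.7, 58.5, 50.4]
scene 0.69 [320.8, 170.9, 39.4, 38.9]
scene 0.69 [278.1, 141.9, 34.3, 31.7]
205 ((633.0228881835938, -247.56814575195312), (83.79894256591797, 12.374187469482422), 75.21234893798828)
```

View pics/w2.png

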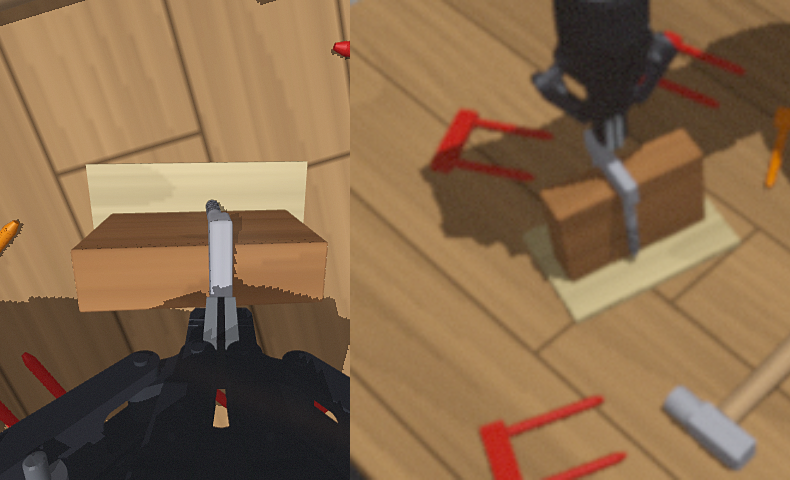

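```bash
python3 - <<'E'
from h import *
s,R=st()
p,d=bot.snapshot("wrist");W=cloud("wrist",d)
for u in (312,320,328,333):
    print(u,[(v,*W[v,u].round(3)) for v in range(270,350,8)])
E
```

```text
t 8.43 q [-0.388  0.484  0.133  1.154  0.033  1.457] tcp [ 0.6309 -0.2463  0.1338] rot [ 3.072 -0.026  1.298] F [0.3 0.4 0.1] T [-0.02  0.07 -0.01] w -0.0003 g 0.0
312 [(270, np.float64(0.632), np.float64(-0.231), np.float64(0.125)), (278, np.float64(0.631), np.float64(-0.235), np.float64(0.126)), (286, np.float64(0.629), np.float64(-0.239), np.float64(0.126)), (294, np.float64(0.628), np.float64(-0.244), np.float64(0.125)), (302, np.float64(0.63), np.float64(-0.234), np.float64(0.154)), (310, np.float64(0.629), np.float64(-0.234), np.float64(0.161)), (318, np.float64(0.629), np.float64(-0.233), np.float64(0.168)), (326, np.float64(0.629), np.float64(-0.234), np.float64(0.174)), (334, np.float64(0.628), np.float64(-0.235), np.float64(0.178)), (342, np.float64(0.628), np.float64(-0.236), np.float64(0.181))]
320 [(270, np.float64(0.636), np.float64(-0.232), np.float64(0.126)), (278, np.float64(0.635), np.float64(-0.235), np.float64(0.127)), (286, np.float64(0.634), np.float64(-0.24), np.float64(0.127)), (294, np.float64(0.632), np.float64(-0.244), np.float64(0.127)), (302, np.float64(0
[... 976 characters left out ...]
.633), np.float64(-0.238), np.float64(0.181))]
333 [(270, np.float64(0.642), np.float64(-0.233), np.float64(0.126)), (278, np.float64(0.641), np.float64(-0.238), np.float64(0.127)), (286, np.float64(0.64), np.float64(-0.243), np.float64(0.125)), (294, np.float64(0.639), np.float64(-0.246), np.float64(0.127)), (302, np.float64(0.638), np.float64(-0.237), np.float64(0.154)), (310, np.float64(0.638), np.float64(-0.237), np.float64(0.161)), (318, np.float64(0.637), np.float64(-0.236), np.float64(0.168)), (326, np.float64(0.636), np.float64(-0.237), np.float64(0.173)), (334, np.float64(0.636), np.float64(-0.236), np.float64(0.179)), (342, np.float64(0.635), np.float64(-0.235), np.float64(0.186))]
```

```bash
python3 - <<'E'
from h import *
p,d=bot.snapshot("scene");W=cloud("scene",d)
m=(np.hypot(W[...,0]-.631,W[...,1]+.246)<.03)&(W[...,2]>.12)
for z0 in np.arange(.12,.24,.008):
    k=m&(W[...,2]>=z0)&(W[...,2]<z0+.008); q=W[k]
    if len(q): print(round(z0,3),len(q),q.min(0).round(3),q.max(0).round(3),p[k].mean(0).round())
print(repr(bot.tcp_to_tips))
s,R=st();M=bot.camera_model("wrist");T=np.array(M["world_from_camera"]);print(R.T@(T[:3,3]-s["tcp_pos"]),(R.T@T[:3,:3]).round(3),M["vertical_fov"])
E
```

```text
0.12 73 [ 0.625 -0.275  0.121] [ 0.646 -0.218  0.128] [118. 114. 115.]
0.128 47 [ 0.627 -0.275  0.128] [ 0.645 -0.218  0.131] [135. 130. 131.]
0.144 8 [ 0.625 -0.243  0.148] [ 0.639 -0.235  0.152] [87. 88. 91.]
0.152 38 [ 0.618 -0.256  0.153] [ 0.644 -0.234  0.16 ] [79. 78. 79.]
0.16 37 [ 0.619 -0.255  0.16 ] [ 0.644 -0.234  0.168] [67. 66. 68.]
0.168 43 [ 0.619 -0.257  0.168] [ 0.644 -0.234  0.176] [67. 67. 69.]
0.176 36 [ 0.618 -0.252  0.176] [ 0.643 -0.235  0.184] [59. 59. 62.]
0.184 37 [ 0.607 -0.248  0.184] [ 0.645 -0.231  0.192] [37. 39. 45.]
0.192 85 [ 0.606 -0.26   0.192] [ 0.659 -0.228  0.2  ] [35. 37. 43.]
0.2 91 [ 0.605 -0.263  0.2  ] [ 0.661 -0.229  0.208] [35. 39. 46.]
0.208 62 [ 0.614 -0.265  0.208] [ 0.661 -0.227  0.216] [35. 38. 44.]
0.216 50 [ 0.613 -0.258  0.216] [ 0.658 -0.225  0.224] [34. 35. 41.]
0.224 66 [ 0.611 -0.245  0.224] [ 0.651 -0.225  0.232] [34. 36. 42.]
0.232 64 [ 0.611 -0.249  0.232] [ 0.655 -0.225  0.24 ] [32. 36. 42.]
0.017
t 8.53 q [-0.388  0.484  0.133  1.154  0.033  1.457] tcp [ 0.6308 -0.2462  0.1337] rot [ 3.072 -0.026  1.299] F [ 0.  -0.3  0. ] T [-0.02  0.1  -0.  ] w -0.0002 g 0.0
[ 0.08446594  0.00067084 -0.15312195] [[-0.002  0.946  0.325]
 [ 1.     0.002 -0.001]
 [-0.001  0.325 -0.946]] 70.82636243723888
```

Both cameras put the closed fingertips at z of about 0.150 while the reported TCP is at 0.134. So the tips are about 17 mm behind the reported TCP, not ahead of it, and the fingers closed above the crown. The U-bolt hasn't moved. I'll open, go 41 mm lower and grip again.

>>> {"op": "step_arm", "data": {
  "commands": [
    [110, 0, 0, 0, 0],
    [110, 0, 0, 0, 0],
    [110, 0, 0, 0, 0],
    [110, 0, 0, 0.014, 0],
    [110, 0, 0, 0.014, 0],
    [110, 0, 0, 0.012, 0],
    [110, 0, 0, 0, 0]
  ]
}}

```text
t: 9.4
tcp_pos: [0.6337, -0.246, 0.0936]
tool_rot: [3.072, -0.026, 1.299]
wrist_force: [0.2, 0.5, 1.5]
width: 0.0487
grip_force: 0.6
```

```bash
python3 - <<'E'
from h import *
go((.633,-.2465,.0935))
E
```

```text
t 9.4 q [-0.386  0.511  0.073  1.066  0.033  1.459] tcp [ 0.6337 -0.246   0.0936] rot [ 3.072 -0.026  1.299] F [0.2 0.5 1.5] T [ 0.03  0.23 -0.02] w 0.0487 g 0.6
to [ 0.633  -0.2465  0.0935] tool [-0.0007 -0.0005 -0.    ] norm 0.001
```

>>> {"op": "step_arm", "data": {
  "commands": [
    [255, 0, 0, 0, 0],
    [255, 0, 0, 0, 0],
    [255, 0, 0, 0, 0],
    [255, 0, 0, 0, 0],
    [255, 0, 0, 0, 0],
    [255, 0, 0, -0.01, 0],
    [255, 0, 0, 0, 0]
  ],
  "newtons": 110
}}

```text
t: 10.28
tcp_pos: [0.6333, -0.2462, 0.1041]
tool_rot: [3.071, -0.025, 1.298]
wrist_force: [0.9, 0.6, -3.0]
width: 0.0097
grip_force: 107.5
```

>>> {"op": "step_arm", "data": {
  "commands": [
    [255, 0, 0, -0.04, 0],
    [255, 0, 0, -0.05, 0],
    [255, 0, 0, -0.05, 0],
    [255, 0.044, -0.018, -0.03, 0],
    [255, 0.044, -0.018, -0.02, 0],
    [255, 0.044, -0.018, -0.02, 0],
    [255, 0.044, -0.018, -0.02, 0],
    [255, 0.044, -0.018, 0, 0],
    [255, 0.044, -0.018, 0, 0],
    [255, 0, 0, 0, -0.169],
    [255, 0, 0, 0, -0.168],
    [255, 0, 0, 0, 0]
  ]
}}

```text
t: 11.78
tcp_pos: [0.5833, 0.0362, 0.3318]
tool_rot: [3.068, -0.001, 1.634]
wrist_force: [0.3, -1.0, -2.7]
width: 0.0094
grip_force: 108.0
```

```bash
python3 - <<'E'
from h import *
s,R=go((.6,.038,.35))
print(np.degrees(np.arctan2(R[1,1],R[0,1])),R.round(3), np.degrees(s["joint_pos"][0]))
E
```

```text
t 11.78 q [6.100e-02 2.760e-01 3.180e-01 1.539e+00 1.000e-03 1.569e+00] tcp [0.5833 0.0362 0.3318] rot [ 3.068e+00 -1.000e-03  1.634e+00] F [ 0.3 -1.  -2.7] T [ 0.02  0.08 -0.01] w 0.0094 g 108.0
to [0.6   0.038 0.35 ] tool [ 0.0008  0.0181 -0.0169] norm 0.025
3.6118220727083092 [[-0.063  0.995  0.073]
 [ 0.998  0.063  0.006]
 [ 0.001  0.073 -0.997]] 3.5106239002306423
```

>>> {"op": "step_arm", "data": {
  "commands": [
    [255, 0, 0, -0.05, 0],
    [255, 0, 0.003, -0.05, 0],
    [255, 0, 0.003, -0.05, 0],
    [255, 0, 0.003, -0.05, 0],
    [255, 0, 0.003, -0.05, 0],
    [255, 0, 0, -0.05, 0],
    [255, 0, 0, 0, 0]
  ]
}}

```text
t: 12.65
tcp_pos: [0.6225, 0.0379, 0.5564]
tool_rot: [2.943, -0.001, 1.631]
wrist_force: [-0.3, -0.2, -3.0]
width: 0.0096
grip_force: 110.0
```

```bash
python3 - <<'E'
from h import *
st()
E
```

```text
t 12.65 q [6.000e-02 5.620e-01 1.456e+00 2.266e+00 1.000e-03 1.571e+00] tcp [0.6225 0.0379 0.5564] rot [ 2.943e+00 -1.000e-03  1.631e+00] F [-0.3 -0.2 -3. ] T [0.01 0.28 0.01] w 0.0096 g 110.0
```

>>> {"op": "step_arm", "data": {
  "commands": [
    [255, 0, 0, -0.05, 0],
    [255, 0, 0, -0.05, 0],
    [255, 0, 0, -0.05, 0],
    [255, 0, 0, 0, 0]
  ]
}}

```text
t: 13.15
tcp_pos: [0.5752, 0.035, 0.6284]
tool_rot: [2.823, -0.001, 1.632]
wrist_force: [-1.0, 0.8, -2.4]
width: 0.0091
grip_force: 110.0
```

>>> {"op": "step_arm", "data": {
  "commands": [
    [255, 0, 0, -0.05, 0],
    [255, 0, 0, -0.05, 0],
    [255, 0, 0, -0.05, 0],
    [255, 0, 0, -0.05, 0],
    [255, 0, 0, 0, 0]
  ]
}}

```text
t: 13.78
tcp_pos: [0.5048, 0.0307, 0.709]
tool_rot: [2.674, -0.0, 1.633]
wrist_force: [0.0, -0.6, -2.7]
width: 0.0095
grip_force: 110.0
```

>>> {"op": "step_arm", "data": {
  "commands": [
    [255, 0, 0, -0.05, 0],
    [255, 0, 0, -0.027, 0],
    [255, 0, 0, 0, 0]
  ]
}}

```text
t: 14.15
tcp_pos: [0.4754, 0.0289, 0.7364]
tool_rot: [2.618, 0.0, 1.634]
wrist_force: [-0.8, -0.5, -2.3]
width: 0.0094
grip_force: 110.1
```

```bash
python3 - <<'E'
from h import *
s,R=st();print(R.round(3))
X=np.array([.8653,.0544,.4985]);X/=np.linalg.norm(X);n=np.array([-.4975,-.033,.8668]);n-=X*(n@X);n/=np.linalg.norm(n);Y=np.cross(n,X);print("post",np.c_[X,Y,n].round(3))
# bolt in the wrist picture
for nm in("wrist","scene"):
    p,d=bot.snapshot(nm);cv2.imwrite(f"pics/{nm}3.png",p);np.savez(f"{nm}3.npz",p=p,d=d)
    W=cloud(nm,d);L=(W-s["tcp_pos"])@R   # tool frame
    for r in bot.trace("crown",nm)[:3]:
        q=L[r["region"]];q=q[~np.isnan(q).any(1)];print(nm,r["confidence"],r["box"],np.percentile(q,[5,50,95],axis=0).round(3).tolist())
    m=(abs(L[...,0])<.06)&(abs(L[...,1])<.06)&(L[...,2]>-.02)&(L[...,2]<.15)
    for sgn in(1,-1):
        q=L[m&(L[...,0]*sgn>.02)&(L[...,2]>.0)]; 
        for a in np.arange(-.02,.12,.01):
            k=q[(q[:,2]>a)&(q[:,2]<a+.01)]
            if len(k)>3:print(nm,sgn,round(a,2),len(k),np.median(k,0).round(4))
E
```

```text
t 14.15 q [6.000e-02 2.380e-01 1.457e+00 2.267e+00 1.000e-03 1.568e+00] tcp [0.4754 0.0289 0.7364] rot [2.618 0.    1.634] F [-0.8 -0.5 -2.3] T [-0.05  0.68 -0.03] w 0.0094 g 110.1
[[-0.063  0.865  0.499]
 [ 0.998  0.055  0.031]
 [-0.     0.5   -0.866]]
post [[ 0.865 -0.064 -0.497]
 [ 0.054  0.998 -0.033]
 [ 0.498  0.001  0.867]]
wrist 0.97 [308.0, 212.7, 30.4, 206.1] [[-0.036, -0.004, -0.031], [0.014, 0.001, -0.03], [0.04, 0.006, 0.03]]
wrist 0.81 [275.4, 204.5, 38.3, 35.2] [[-0.222, -0.103, 0.781], [-0.184, -0.048, 0.811], [-0.13, -0.031, 0.824]]
wrist 0.8 [111.0, 238.6, 57.9, 49.6] [[-0.265, -0.472, 0.565], [-0.227, -0.445, 0.583], [-0.176, -0.391, 0.617]]
wrist 1 0.01 23 [0.0326 0.0007 0.0187]
wrist 1 0.02 71 [0.0321 0.0007 0.0254]
wrist 1 0.03 85 [0.0316 0.0001 0.0343]
wrist 1 0.04 64 [0.0315 0.0001 0.0445]
wrist 1 0.05 54 [ 0.0312 -0.0003  0.0549]
wrist 1 0.06 45 [ 0.0311 -0.      0.0646]
wrist 1 0.07 9 [ 0.0311 -0.0001  0.0708]
scene 0.97 [204.8, 293.5, 61.4, 49.8] [[-0.225, -0.102, 0.781], [-0.185, -0.044, 0.811], [-0.132, -0.017, 0.828]]
scene 0.81 [182.8, 173.0, 51.5, 33.8] [[-0.53, -0.283, 0.676], [-0.498, -0.237, 0.701], [-0.428, -0.201, 0.722]]
scene 0.75 [321.3, 171.2, 34.4, 36.0] [[-0.265, -0.47, 0.564], [-0.228, -0.445, 0.58], [-0.176, -0.385, 0.616]]
```

View pics/wrist3.png

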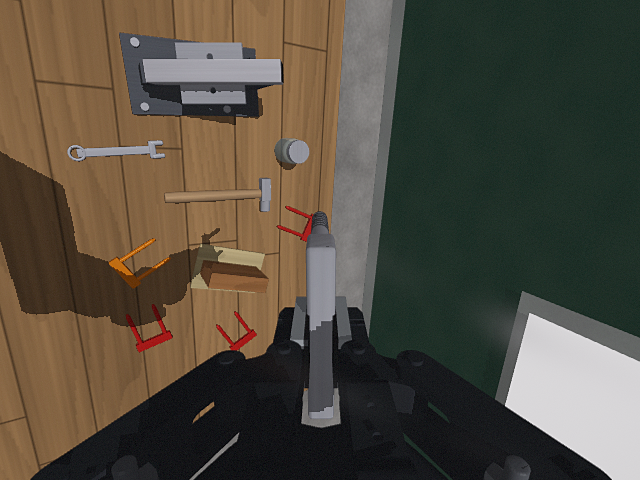

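The U-bolt hangs square in the tool, with its top at (320,300) and the near leg at (320,220). The post is at the upper left, with the plate's two holes showing as dark dots near (210,57) and (213,91). I'll locate the holes and the crown from this picture.

```bash
python3 - <<'E'
from h import *
s,R=st();z=np.load("wrist3.npz");p,d=z["p"],z["d"];W=cloud("wrist",d);L=(W-s["tcp_pos"])@R
k=(abs(L[...,1])<.012)&(abs(L[...,0])<.06)&(L[...,2]<-.02)&(L[...,2]>-.04)
q=L[k];print("crown top",len(q),q.min(0).round(4),q.max(0).round(4),np.median(q,0).round(4))
for lo in np.arange(-.05,.05,.005):
    a=q[(q[:,0]>lo)&(q[:,0]<lo+.005)]
    if len(a)>5:print(round(lo,3),len(a),a[:,1].min().round(4),a[:,1].max().round(4),np.median(a[:,2]).round(4))
X=np.array([.8653,.0544,.4985]);X/=np.linalg.norm(X);n=np.array([-.4975,-.033,.8668]);n-=X*(n@X);n/=np.linalg.norm(n);Y=np.cross(n,X)
C=np.array([.5655,.2229,.1515]);B=np.c_[X,Y,n];P=(W-C)@B
g=cv2.cvtColor(p,cv2.COLOR_BGR2GRAY)
# post upper face as seen from here
m=(abs(P[...,0])<.16)&(abs(P[...,1])<.035)&(abs(P[...,2])<.006);a=P[m]
print("post face",len(a),a.min(0).round(4),a.max(0).round(4),np.median(a,0).round(4), np.polyfit(a[:,0],a[:,2],1).round(4),np.polyfit(a[:,1],a[:,2],1).round(4))
r=cv2.minAreaRect((a[:,:2]*1000).astype(np.float32));print(r)
m=(abs(P[...,0])<.09)&(abs(P[...,1])>.023)&(abs(P[...,1])<.058)&(P[...,2]>-.055)&(P[...,2]<-.03);b=P[m];print("plate",len(b),b.min(0).round(3),b.max(0).round(3),np.median(b,0).round(4))
zp=np.median(b[:,2])
M=bot.camera_model("wrist");f=240/np.tan(np.radians(M["vertical_fov"])/2);T=np.array(M["world_from_camera"])
for (u0,v0) in((210,57),(213,91)):
    c=g[v0-7:v0+8,u0-7:u0+8].astype(float);w=np.clip(c.max()*.6-c,0,None);w[:2]=0;w[-2:]=0
    vv,uu=np.mgrid[v0-7:v0+8,u0-7:u0+8];u,v=(w*uu).sum()/w.sum(),(w*vv).sum()/w.sum()
    ray=T[:3,:3]@np.array([(u-M["cx"])/f,-(v-M["cy"])/f,-1]);o=T[:3,3]
    t=(zp-(o-C)@n)/(ray@n);print("hole",round(u,1),round(v,1),((o+t*ray-C)@B).round(4))
    print(c.astype(int)[3:12,3:12])
cv2.imwrite("pics/crop.png",cv2.resize(p[20:130,110:300],None,fx=4,fy=4,interpolation=cv2.INTER_CUBIC))
E
```

```text
t 14.35 q [6.000e-02 2.410e-01 1.456e+00 2.266e+00 1.000e-03 1.568e+00] tcp [0.477  0.0291 0.7348] rot [2.622 0.    1.634] F [ 0.  -0.9 -1.7] T [-0.03  0.71 -0.01] w 0.0094 g 110.1
crown top 5495 [-0.043 -0.012 -0.04 ] [ 0.0414  0.012  -0.02  ] [ 0.0112  0.0004 -0.0309]
-0.045 74 -0.0054 0.0062 -0.0317
-0.04 240 -0.0053 0.0062 -0.0319
-0.035 233 -0.0053 0.0062 -0.0318
-0.03 233 -0.0052 0.0061 -0.0317
-0.025 223 -0.0047 0.0056 -0.0316
-0.02 221 -0.0046 0.0056 -0.0316
-0.015 221 -0.0043 0.0053 -0.0315
-0.01 241 -0.0043 0.0053 -0.0313
-0.005 254 -0.0043 0.0053 -0.0313
-0.0 252 -0.0043 0.0054 -0.0311
0.005 280 -0.012 0.0053 -0.0309
0.01 1026 -0.0109 0.012 -0.0309
0.015 327 -0.0055 0.0065 -0.0305
0.02 330 -0.0054 0.0065 -0.0305
0.025 354 -0.0053 0.0064 -0.0303
0.03 352 -0.0052 0.0064 -0.0303
0.035 385 -0.0054 0.0066 -0.03
0.04 249 -0.0049 0.006 -0.0263
post face 3158 [-0.1327 -0.0197 -0.006 ] [0.1288 0.0201 0.0005] [-0.0007  0.0009 -0.0031] [-0.0003 -0.0031] [-0.0037 -0.0031]
((-1.9296112060546875, 0.21729469299316406), (39.50546646118164, 261.55419921875), 89.918212890625)
plate 2110 [-0
[... 156 characters left out ...]
102  62  62  71  83 140 150 146]
 [126  65  65  72  68  65 114 149 144]
 [121  79  72  72  72  68  82 152 148]
 [124  80  70  70  73  66  73 155 147]
 [148  87  59  58  59  56  63 147 143]
 [167 167 167 168 169 166 166 163 181]
 [168 170 170 171 172 170 169 168 169]
 [166 165 165 166 166 166 165 166 166]]
hole 212.9 89.3 [-0.015  -0.0284 -0.0431]
[[ 78  71  69  51  51  66  81  79  78]
 [ 76  68  44  35  28  33  77  79  78]
 [ 72  60  28  32  31  30  54  82  79]
 [ 67  56  30  32  32  29  32  70  67]
 [133  66  20  28  28  24  20 154 156]
 [155 134  47  14  18   9  97 153 151]
 [148 151 136 106  80 139 148 146 145]
 [145 145 148 147 144 147 145 144 143]
 [143 143 145 144 145 144 144 144 143]]
```

View pics/crop.png

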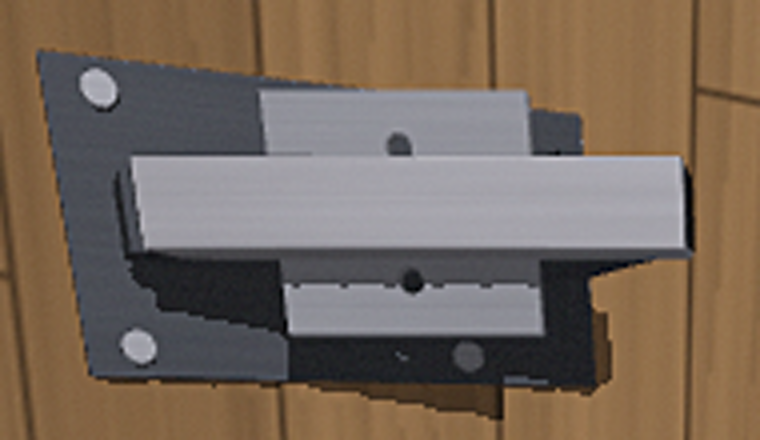

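```bash
cat >> h.py <<'E'
X_=np.array([.8653,.0544,.4985]);X_/=np.linalg.norm(X_);n_=np.array([-.4975,-.033,.8668]);n_-=X_*(n_@X_);n_/=np.linalg.norm(n_);Y_=np.cross(n_,X_)
C_=np.array([.5655,.2229,.1515]);B_=np.c_[X_,Y_,n_]
def pt(a): return C_+B_@np.array(a)
def pf(w): return (w-C_)@B_
E
python3 - <<'E'
from h import *
s,R=go(pt((-.0152,.0033,.18)));print(pf(s["tcp_pos"]))
E
```

```text
t 14.35 q [6.000e-02 2.410e-01 1.456e+00 2.266e+00 1.000e-03 1.568e+00] tcp [0.477  0.0291 0.7348] rot [2.622 0.    1.634] F [ 0.  -0.9 -1.7] T [-0.03  0.71 -0.01] w 0.0094 g 110.1
to [0.46261448 0.21942812 0.29997372] tool [ 0.191  -0.218   0.3762] norm 0.475
[ 0.20366037 -0.18695511  0.5560817 ]
```

>>> {"op": "step_arm", "data": {
  "commands": [
    [255, 0.021, -0.024, 0.042, 0],
    [255, 0.021, -0.024, 0.042, 0],
    [255, 0.021, -0.024, 0.042, 0],
    [255, 0.021, -0.024, 0.042, 0],
    [255, 0.021, -0.024, 0.042, 0],
    [255, 0.021, -0.024, 0.042, 0],
    [255, 0.021, -0.024, 0.042, 0],
    [255, 0.021, -0.024, 0.042, 0],
    [255, 0.021, -0.024, 0.042, 0],
    [255, 0, 0, 0, 0]
  ]
}}

```text
t: 15.6
tcp_pos: [0.4699, 0.1944, 0.3633]
tool_rot: [2.63, 0.005, 1.636]
wrist_force: [0.4, -1.0, -1.5]
width: 0.0094
grip_force: 109.8
```

```bash
python3 - <<'E'
from h import *
s,R=st();print(pf(s["tcp_pos"]).round(4),(R.T@B_).round(3))
p,d=bot.snapshot("wrist");cv2.imwrite("pics/wrist4.png",p);np.savez("wrist4.npz",p=p,d=d)
W=cloud("wrist",d);P=pf(W);L=(W-s["tcp_pos"])@R
m=(abs(P[...,0])<.2)&(abs(P[...,1])<.03)&(abs(P[...,2])<.008);a=P[m];r=cv2.minAreaRect((a[:,:2]*1000).astype(np.float32));print("face",len(a),np.median(a,0).round(4),r)
m=(abs(P[...,1])>.023)&(abs(P[...,1])<.058)&(P[...,2]>-.055)&(P[...,2]<-.03)&(abs(P[...,0])<.1);b=P[m];print("plate",len(b),b.min(0).round(3),b.max(0).round(3),np.median(b,0).round(4))
for r in bot.trace("crown","wrist")[:1]:print(r["confidence"],r["box"])
E
```

```text
t 15.6 q [ 0.533 -0.165 -0.216  1.056 -0.226  1.983] tcp [0.4699 0.1944 0.3633] rot [2.63  0.005 1.636] F [ 0.4 -1.  -1.5] T [-0.06  0.7   0.01] w 0.0094 g 109.8
[ 0.0213 -0.022   0.2321] [[-0.005  1.    -0.004]
 [ 1.     0.005 -0.01 ]
 [-0.01  -0.004 -1.   ]]
face 8078 [0.0042 0.0023 0.0011] ((2.9404754638671875, 1.0281200408935547), (40.553504943847656, 261.849853515625), 89.70519256591797)
plate 4829 [-0.076 -0.054 -0.047] [ 0.054  0.056 -0.036] [-0.0142  0.0294 -0.039 ]
0.89 [305.9, 212.8, 30.9, 205.1]
```

View pics/wrist4.png

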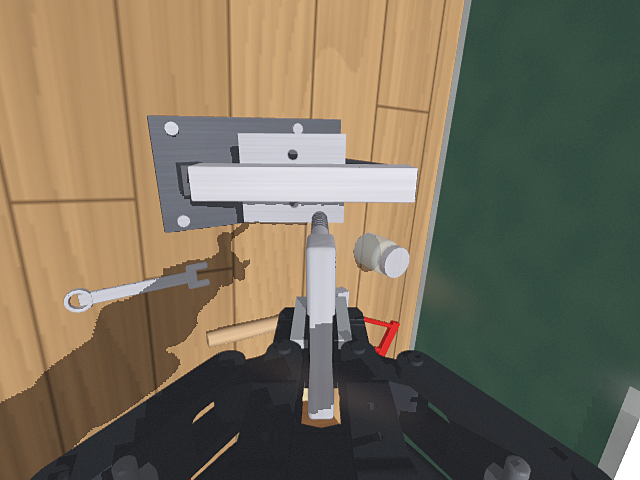

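The post is square-on, the +y hole is at (293,154), and the other hole at (293,205) is half hidden. I'll measure the hole directly relative to the tool.

```bash
cat >> h.py <<'E'
def hole(p,d,M,u0,v0,k=7,zn=-.04):
    g=cv2.cvtColor(p,cv2.COLOR_BGR2GRAY)[v0-k:v0+k+1,u0-k:u0+k+1].astype(float)
    w=(g<.62*np.median(g)).astype(np.uint8);n,l,S,c=cv2.connectedComponentsWithStats(w)
    i=1+np.argmax(S[1:,4]);u,v=c[i]+[u0-k,v0-k]
    f=240/np.tan(np.radians(M["vertical_fov"])/2);T=np.array(M["world_from_camera"])
    ray=T[:3,:3]@np.array([(u-M["cx"])/f,-(v-M["cy"])/f,-1]);o=T[:3,3];t=(zn-(o-C_)@n_)/(ray@n_)
    print("hole px",u.round(1),v.round(1),S[i]); return o+t*ray
E
python3 - <<'E'
from h import *
s,R=st();M=bot.camera_model("wrist");z=np.load("wrist4.npz")
H=hole(z["p"],z["d"],M,293,154,zn=-.039);print(pf(H).round(4),"tool",(R.T@(H-s["tcp_pos"])).round(4))
W=cloud("wrist",z["d"]);L=(W-s["tcp_pos"])@R
q=L[(abs(L[...,1])<.012)&(L[...,0]>.02)&(L[...,0]<.05)&(L[...,2]>.01)&(L[...,2]<.1)]
for a in np.arange(.01,.1,.01):
    k=q[(q[:,2]>a)&(q[:,2]<a+.01)]
    if len(k)>3:print(round(a,2),len(k),np.median(k,0).round(4),k[:,1].min().round(4),k[:,1].max().round(4))
E
```

```text
t 15.7 q [ 0.531 -0.167 -0.207  1.058 -0.227  1.983] tcp [0.4725 0.1946 0.3695] rot [2.621e+00 1.000e-03 1.635e+00] F [ 0.5 -0.1 -0.9] T [-0.04  0.7   0.04] w 0.0097 g 109.9
hole px 292.2 154.2 [ 2  3 10 10 74]
[-0.0074  0.0317 -0.039 ] tool [ 0.0543 -0.0338  0.2751]
0.01 27 [0.0325 0.0004 0.0177] -0.0028 0.0036
0.02 74 [ 0.0321 -0.0002  0.0249] -0.0047 0.0049
0.03 83 [ 0.0317 -0.0002  0.0337] -0.0049 0.005
0.04 64 [ 0.0314 -0.0002  0.0443] -0.0052 0.0052
0.05 55 [ 0.0312 -0.0003  0.0545] -0.0054 0.0049
0.06 48 [ 0.031  -0.0003  0.0645] -0.005 0.005
```

```bash
python3 - <<'E'
from h import *
for i in range(3):
    s,R=st();M=bot.camera_model("wrist");p,d=bot.snapshot("wrist")
    P=pf(cloud("wrist",d,M));print("tcp pf",pf(s["tcp_pos"]).round(4))
    a=P[(abs(P[...,0])<.2)&(abs(P[...,1])<.03)&(abs(P[...,2])<.008)];r=cv2.minAreaRect((a[:,:2]*1000).astype(np.float32));print("face",len(a),np.median(a[:,2]).round(4),np.round(r[0],1),round(r[2],2))
    b=P[(abs(P[...,1])>.023)&(abs(P[...,1])<.058)&(P[...,2]>-.055)&(P[...,2]<-.03)&(abs(P[...,0])<.1)];print("plate",b.min(0).round(4),b.max(0).round(4),np.median(b[:,2]).round(4))
    H=hole(p,d,M,293,154,10,zn=np.median(b[:,2]));print(pf(H).round(4),"tool",(R.T@(H-s["tcp_pos"])).round(4))
cv2.imwrite("pics/wrist5.png",p)
E
```

```text
t 15.7 q [ 0.531 -0.167 -0.207  1.058 -0.227  1.983] tcp [0.4725 0.1946 0.3695] rot [2.621e+00 1.000e-03 1.635e+00] F [ 0.5 -0.1 -0.9] T [-0.04  0.7   0.04] w 0.0097 g 109.9
tcp pf [ 0.0267 -0.022   0.2362]
face 7898 -0.0013 [-1.5  0.7] 89.9
plate [-0.0812 -0.0542 -0.0489] [ 0.0491  0.0553 -0.0383] -0.0413
hole px 286.4 154.9 [ 0  6  8 10 69]
[-0.0147  0.0307 -0.0413] tool [ 0.0533 -0.0411  0.2774]
t 15.75 q [ 0.53  -0.168 -0.205  1.058 -0.227  1.983] tcp [0.4731 0.1946 0.3709] rot [ 2.619 -0.     1.634] F [-0.4  0.2 -2.4] T [-0.01  0.71 -0.03] w 0.0099 g 109.9
tcp pf [ 0.0278 -0.022   0.2371]
face 7820 -0.0013 [-1.7  0.9] 89.97
plate [-0.0815 -0.0542 -0.0494] [ 0.0494  0.0555 -0.0379] -0.0413
hole px 285.5 155.0 [ 0  6  7 10 54]
[-0.0142  0.0308 -0.0413] tool [ 0.0531 -0.0423  0.2783]
t 15.8 q [ 0.53  -0.168 -0.205  1.058 -0.227  1.983] tcp [0.4733 0.1945 0.3714] rot [ 2.618e+00 -1.000e-03  1.634e+00] F [ 0.4  0.5 -2.2] T [-0.05  0.73 -0.03] w 0.0095 g 109.9
tcp pf [ 0.0283 -0.0221  0.2375]
face 7843 -0.0013 [-1.5  0.7] 89.83
plate [-0.0812 -0.0541 -0.0499] [ 0.0492  0.0556 -0.0387] -0.0413
hole px 285.4 155.0 [ 0  6  6 10 52]
[-0.0136  0.0307 -0.0413] tool [ 0.0531 -0.0425  0.2787]
```

>>> {"op": "step_arm", "data": {
  "commands": [
    [255, 0.0065, -0.011, 0.03, 0],
    [255, 0.0065, -0.011, 0.04, 0],
    [255, 0.0065, -0.011, 0.04, 0],
    [255, 0.0065, -0.01, 0.037, 0],
    [255, 0, 0, 0, 0],
    [255, 0, 0, 0, 0],
    [255, 0, 0, 0, 0]
  ]
}}

```text
t: 16.73
tcp_pos: [0.5073, 0.2229, 0.2229]
tool_rot: [2.617, -0.001, 1.634]
wrist_force: [0.7, -0.3, -2.4]
width: 0.0098
grip_force: 109.8
```

```bash
python3 - <<'E'
from h import *
s,R=st();M=bot.camera_model("wrist");p,d=bot.snapshot("wrist");cv2.imwrite("pics/wrist6.png",p);np.savez("wrist6.npz",p=p,d=d)
W=cloud("wrist",d,M);P=pf(W);L=(W-s["tcp_pos"])@R;print("tcp pf",pf(s["tcp_pos"]).round(4),(R.T@B_).round(3).tolist())
b=P[(P[...,1]>.023)&(P[...,1]<.058)&(P[...,2]>-.055)&(P[...,2]<-.03)&(abs(P[...,0])<.1)];print("plate",len(b),b.min(0).round(4),b.max(0).round(4),np.median(b[:,2]).round(4))
a=P[(abs(P[...,0])<.2)&(abs(P[...,1])<.03)&(abs(P[...,2])<.008)];print(a.min(0),a.max(0),np.median(a[:,2]))
q=L[(abs(L[...,1])<.012)&(L[...,0]>.02)&(L[...,0]<.05)&(L[...,2]>.01)&(L[...,2]<.09)]
for a in np.arange(.01,.1,.01):
    k=q[(q[:,2]>a)&(q[:,2]<a+.01)]
    if len(k)>3:print(round(a,2),len(k),np.median(k,0).round(4),k[:,1].min().round(4),k[:,1].max().round(4))
E
```

```text
t 16.73 q [ 0.548 -0.043 -0.481  0.659 -0.234  1.999] tcp [0.5073 0.2229 0.2229] rot [ 2.617e+00 -1.000e-03  1.634e+00] F [ 0.7 -0.3 -2.4] T [-0.06  0.73 -0.  ] w 0.0098 g 109.8
tcp pf [-0.0147  0.0038  0.0908] [[0.0, 1.0, -0.001], [1.0, -0.0, 0.003], [0.003, -0.001, -1.0]]
plate 5960 [-0.0812  0.023  -0.0485] [ 0.0493  0.0559 -0.0386] -0.0413
[-0.13289025 -0.01962597 -0.00799579] [0.12887734 0.02153289 0.00147623] -0.001214389493709075
0.01 27 [ 0.0325 -0.0002  0.0177] -0.0034 0.003
0.02 74 [ 0.032  -0.0002  0.0254] -0.0047 0.0048
0.03 84 [0.0316 0.0001 0.0336] -0.005 0.005
0.04 61 [ 0.0314 -0.0002  0.0454] -0.0052 0.0046
0.05 56 [ 0.0312 -0.0003  0.0543] -0.0055 0.0048
0.06 48 [ 0.031  -0.0003  0.065 ] -0.005 0.0049
```

View pics/wrist6.png

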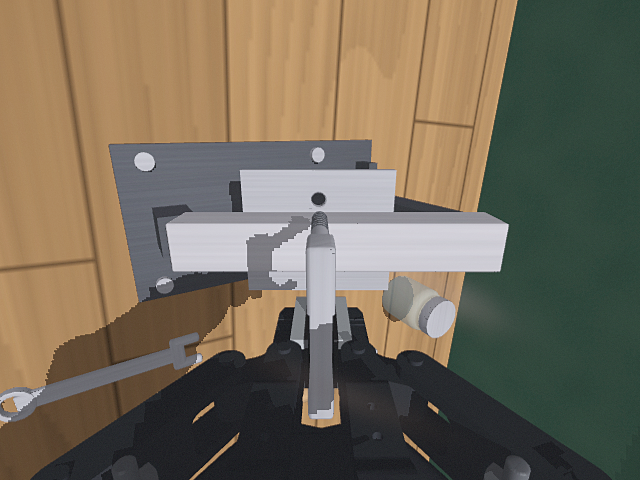

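The hole at (318,198) is in line with the leg at (319,220). I'll check that numerically.

```bash
python3 - <<'E'
from h import *
s,R=st();M=bot.camera_model("wrist");z=np.load("wrist6.npz")
H=hole(z["p"],z["d"],M,318,199,11,zn=-.0413);print(pf(H).round(4),"tool",(R.T@(H-s["tcp_pos"])).round(4))
E
```

```text
t 16.77 q [ 0.548 -0.043 -0.482  0.659 -0.234  1.999] tcp [0.5071 0.2228 0.2225] rot [ 2.618e+00 -1.000e-03  1.634e+00] F [-0.8 -0.7 -1.8] T [-0.01  0.72 -0.01] w 0.0093 g 109.8
hole px 318.1 198.5 [  4   4  15  14 147]
[-0.016   0.0314 -0.0413] tool [ 0.0277 -0.0012  0.1319]
```

>>> {"op": "step_arm", "data": {
  "commands": [
    [255, 0.002, -0.001, 0.01, 0],
    [255, 0, 0, 0.015, 0],
    [255, 0, 0, 0.015, 0],
    [255, 0, 0, 0.006, 0],
    [255, 0, 0, 0, 0],
    [255, 0, 0, 0, 0]
  ]
}}

```text
t: 17.52
tcp_pos: [0.5283, 0.2261, 0.1804]
tool_rot: [2.62, 0.0, 1.634]
wrist_force: [-0.5, 0.7, -2.8]
width: 0.0096
grip_force: 109.9
```

```bash
python3 - <<'E'
from h import *
s,R=st();print(pf(s["tcp_pos"]).round(4),"Ftool",(R.T@s["wrist_force"]).round(1))
E
```

```text
t 17.52 q [ 0.528  0.027 -0.529  0.54  -0.225  1.981] tcp [0.5283 0.2261 0.1804] rot [2.62  0.    1.634] F [-0.5  0.7 -2.8] T [-0.05  0.68 -0.03] w 0.0096 g 109.9
[-0.0176  0.0056  0.0435] Ftool [ 0.7 -1.8  2.2]
```

>>> {"op": "step_arm", "data": {
  "commands": [
    [255, 0, 0.0015, 0.003, 0],
    [255, 0, 0, 0.004, 0],
    [255, 0, 0, 0.004, 0],
    [255, 0, 0, 0, 0]
  ]
}}

```text
t: 18.02
tcp_pos: [0.5349, 0.2262, 0.1707]
tool_rot: [2.621, 0.001, 1.634]
wrist_force: [0.4, -0.2, -1.8]
width: 0.0101
grip_force: 109.9
```

```bash
python3 - <<'E'
from h import *
s,R=st();print(pf(s["tcp_pos"]).round(4),"Ftool",(R.T@s["wrist_force"]).round(1),"T",(R.T@s["wrist_torque"]).round(2))
E
```

```text
t 18.02 q [ 0.521  0.047 -0.536  0.514 -0.222  1.974] tcp [0.5349 0.2262 0.1707] rot [2.621e+00 1.000e-03 1.634e+00] F [ 0.4 -0.2 -1.8] T [-0.02  0.73  0.  ] w 0.0101 g 109.9
[-0.0167  0.0052  0.0317] Ftool [-0.2 -0.6  1.7] T [0.73 0.03 0.01]
```

>>> {"op": "step_arm", "data": {
  "commands": [
    [255, 0, 0, 0.005, 0],
    [255, 0, 0, 0.005, 0],
    [255, 0, 0, 0.005, 0],
    [255, 0, 0, 0, 0]
  ]
}}

```text
t: 18.52
tcp_pos: [0.5425, 0.2266, 0.1577]
tool_rot: [2.621, 0.001, 1.634]
wrist_force: [1.2, -0.1, -2.4]
width: 0.0095
grip_force: 110.1
```

```bash
python3 - <<'E'
from h import *
s,R=st();print(pf(s["tcp_pos"]).round(4),"Ftool",(R.T@s["wrist_force"]).round(1),"T",(R.T@s["wrist_torque"]).round(2))
E
```

```text
t 18.52 q [ 0.513  0.071 -0.548  0.476 -0.219  1.967] tcp [0.5425 0.2266 0.1577] rot [2.621e+00 1.000e-03 1.634e+00] F [ 1.2 -0.1 -2.4] T [-0.18  0.64 -0.05] w 0.0095 g 110.1
[-0.0166  0.0052  0.0167] Ftool [-0.1 -0.2  2.6] T [ 0.65 -0.15 -0.02]
```

>>> {"op": "step_arm", "data": {
  "commands": [
    [255, -0.001, 0, 0.006, 0],
    [255, 0, 0, 0.006, 0],
    [255, 0, 0, 0.006, 0],
    [255, 0, 0, 0.004, 0],
    [255, 0, 0, 0, 0]
  ]
}}

```text
t: 19.15
tcp_pos: [0.5534, 0.2264, 0.1386]
tool_rot: [2.621, 0.001, 1.634]
wrist_force: [0.6, -0.2, -1.9]
width: 0.0096
grip_force: 110.1
```

```bash
python3 - <<'E'
from h import *
s,R=st();print(pf(s["tcp_pos"]).round(4),"Ftool",(R.T@s["wrist_force"]).round(1),"T",(R.T@s["wrist_torque"]).round(2))
E
```

```text
t 19.15 q [ 0.501  0.107 -0.564  0.421 -0.213  1.956] tcp [0.5534 0.2264 0.1386] rot [2.621e+00 1.000e-03 1.634e+00] F [ 0.6 -0.2 -1.9] T [-0.04  0.66  0.  ] w 0.0096 g 110.1
[-0.0167  0.0043 -0.0052] Ftool [-0.2 -0.5  2. ] T [ 0.66  0.   -0.01]
```

Almost home. I'll make small steps until it touches.

>>> {"op": "step_arm", "data": {
  "commands": [
    [255, 0, 0, 0.002, 0],
    [255, 0, 0, 0.0015, 0],
    [255, 0, 0, 0.0015, 0],
    [255, 0, 0, 0, 0]
  ]
}}

```text
t: 19.65
tcp_pos: [0.556, 0.2267, 0.1348]
tool_rot: [2.62, 0.0, 1.634]
wrist_force: [-0.7, 1.3, -2.1]
width: 0.0097
grip_force: 110.3
```

```bash
python3 - <<'E'
from h import *
s,R=st();print(pf(s["tcp_pos"]).round(4),"Ftool",(R.T@s["wrist_force"]).round(1),"T",(R.T@s["wrist_torque"]).round(2))
E
```

```text
t 19.65 q [ 0.499  0.115 -0.567  0.409 -0.212  1.954] tcp [0.556  0.2267 0.1348] rot [2.62  0.    1.634] F [-0.7  1.3 -2.1] T [-0.02  0.72 -0.02] w 0.0097 g 110.3
[-0.0163  0.0044 -0.0099] Ftool [ 1.3 -1.6  1.5] T [0.71 0.01 0.03]
```

>>> {"op": "step_arm", "data": {
  "commands": [
    [255, 0, 0, 0.001, 0],
    [255, 0, 0, 0.001, 0],
    [255, 0, 0, 0, 0]
  ]
}}

```text
t: 20.02
tcp_pos: [0.5563, 0.2267, 0.1345]
tool_rot: [2.619, 0.0, 1.635]
wrist_force: [-19.2, -4.8, 19.9]
width: 0.0097
grip_force: 114.6
```

```bash
python3 - <<'E'
from h import *
s,R=st();print(pf(s["tcp_pos"]).round(4),"Ftool",(R.T@s["wrist_force"]).round(1),"T",(R.T@s["wrist_torque"]).round(2))
E
```

```text
t 20.02 q [ 0.498  0.115 -0.568  0.406 -0.212  1.953] tcp [0.5563 0.2267 0.1345] rot [2.619 0.    1.635] F [-19.2  -4.8  19.9] T [-0.48  1.86 -0.17] w 0.0097 g 114.6
[-0.0163  0.0043 -0.0103] Ftool [ -3.5  -6.9 -27. ] T [ 1.88 -0.4  -0.03]
```

>>> {"op": "step_arm", "data": {
  "commands": [
    [255, 0, 0, -0.0007, 0],
    [200, 0, 0, 0, 0],
    [140, 0, 0, 0, 0],
    [110, 0, 0, 0, 0],
    [110, 0, 0, 0, 0],
    [110, 0, 0, 0, 0]
  ]
}}

```text
t: 20.78
tcp_pos: [0.5566, 0.2267, 0.1336]
tool_rot: [2.62, 0.0, 1.634]
wrist_force: [-0.3, 0.1, 0.1]
width: 0.0487
grip_force: 0.0
```

```bash
python3 - <<'E'
from h import *
s,R=st();print(pf(s["tcp_pos"]).round(4),"Ftool",(R.T@s["wrist_force"]).round(1))
p,d=bot.snapshot("wrist");L=pf(cloud("wrist",d))
q=L[(abs(L[...,0]+.016)<.02)&(abs(L[...,1])<.05)&(L[...,2]>.016)&(L[...,2]<.035)];r=cv2.minAreaRect((q[:,:2]*1000).astype(np.float32));print(len(q),r,np.median(q,0).round(4))
E
```

```text
t 20.77 q [ 0.498  0.117 -0.568  0.406 -0.212  1.953] tcp [0.5566 0.2267 0.1336] rot [2.62  0.    1.634] F [-0.3  0.1  0.1] T [ 0.02  0.43 -0.01] w 0.0487 g 0.0
[-0.0164  0.0043 -0.0112] Ftool [ 0.1 -0.2 -0.3]
4855 ((-18.249767303466797, 2.074634552001953), (84.6542739868164, 11.998226165771484), 89.76200866699219) [-0.0182  0.0091  0.0207]
```

>>> {"op": "step_arm", "data": {
  "commands": [
    [110, 0, 0, -0.015, 0],
    [110, 0, 0, -0.03, 0],
    [110, 0, 0, -0.045, 0],
    [110, 0, 0, -0.05, 0],
    [110, 0, 0, 0, 0],
    [110, 0, 0, 0, 0],
    [110, 0, 0, 0, 0]
  ]
}}

```text
t: 21.7
tcp_pos: [0.4867, 0.222, 0.2539]
tool_rot: [2.622, 0.001, 1.634]
wrist_force: [0.6, -0.4, -0.1]
width: 0.0486
grip_force: 0.0
```

```bash
python3 - <<'E'
from h import *
s,R=st()
for nm in("wrist","scene"):
    p,d=bot.snapshot(nm);L=pf(cloud(nm,d))
    if nm=="wrist":w=p
    a=L[(abs(L[...,1])<.017)&(abs(L[...,0])<.11)&(abs(L[...,0]+.016)>.03)&(abs(L[...,2])<.01)]
    q=L[(abs(L[...,0]+.016)<.03)&(abs(L[...,1])<.05)&(L[...,2]>.014)&(L[...,2]<.04)];r=cv2.minAreaRect((q[:,:2]*1000).astype(np.float32));print(nm,len(q),np.round(r[0],1),np.round(r[1],1),"top above face",(np.median(q[:,2])-np.median(a[:,2])).round(4),"slopes",np.polyfit(q[:,0],q[:,2],1).round(3)[0],np.polyfit(q[:,1],q[:,2],1).round(3)[0])
cv2.imwrite("pics/end.png",np.hstack([w[100:420,160:480],cv2.resize(p[240:420,370:550],(320,320))]))
E
```

```text
t 21.7 q [ 0.573 -0.09  -0.437  0.761 -0.246  2.022] tcp [0.4867 0.222  0.2539] rot [2.622e+00 1.000e-03 1.634e+00] F [ 0.6 -0.4 -0.1] T [-0.03  0.49  0.02] w 0.0486 g 0.0
wrist 1453 [-17.8   2.6] [82.7 11.9] top above face 0.0218 slopes 0.001 -0.009
scene 341 [-16.8   1.2] [82.9 15.1] top above face 0.0198 slopes -0.452 -0.005
```

View pics/end.png

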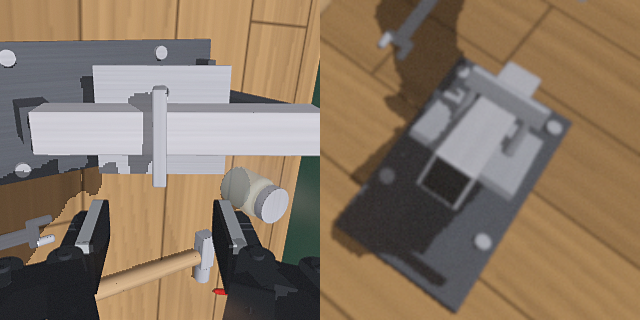

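The U-bolt sits square and flush across the post, at (160,135) in the left view, with its top 22 mm above the face. The gripper is clear, so I'm handing in the job.

```bash
python3 -c "
from rig import bot
print(bot.close_job())"
```

```text
the job is handed in; nothing more can be done
None
```

The U-bolt is seated on the post with both legs through the plate's holes, measured about 22 mm from face to crown top (home); the gripper has let go and is clear, no bystander was touched, and the job was handed in at about 22 s; no verdict was returned.

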